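# Restock the empty pockets of the flange nut shelf

### The arm

A 7-joint arm with a two-finger parallel gripper is mounted at the origin on the work surface. World frame = base frame: x ahead of the robot, y to its left, z up, the work surface at z = 0. Lengths are in m, angles in degrees, forces in N, time in s.
With the tool pointing down it reaches from about 0.425 to 0.875 m from the base axis. Payload 4.7 kg.
Tool frame: the origin (TCP) lies at the very end of the fingers, on their centre line; the grasp point (between the pads) lies env.grip_point_offset behind it (env.grip_point_offset is the distance from the TCP to the grasp point, in m); z points along the fingers, y is the direction in which the jaws open and shut (so a half turn about z gives the same grasp; the last joint's range is limited). The gripper opens to 87 mm and grips with 3 to 60 N. Pads are 19 mm wide; open, the fingers measure 117 mm over their backs; the gripper's body (75 mm by 190 mm) begins 51 mm behind the grasp point.
Start: joints at [75.98, 18.392, -4.016, 83.108, 1.295, 78.541, -3.26], TCP at [0.166, -0.628, 0.223] pointing down, gripper open.
Joint ranges: [-163.93, 163.93], [-17.29, 119.83], [-79.2, 71.16], [3.27, 140.29], [-89.18, 269.18], [5.43, 117.66], [-154.24, 154.24]. Speed limits (degrees/s): [147.25, 147.25, 180, 180, 180, 180, 180].

### API

Orientations are given as [roll, pitch, yaw] about the fixed x, y, z axes, in that order (R = Rz(yaw) Ry(pitch) Rx(roll)).
In Python, from cell import env gives the robot as it stands.
- The arm moves only by the tool send_rows, never from a script. Its argument "plan" is a list of rows, each a list of 7 numbers: the finger opening in mm, from 0 to 87, then the shift along the tool's x, y, z in mm, then the turn, a rotation vector about the tool's x, y, z in rad. A call has 1 to 12 rows; each row shifts and turns the commanded pose from where the row before left it, along the tool's axes as they then stand; what a row does not reach is not made up. A row lasts 1/10 s, in which the tool goes at most 50 mm and 8.59 degrees, less where a joint would pass 70% of its speed; a pose out of reach is approached as far as the arm can. A call is refused whole if a number of a shift passes 50 or a number of a turn 0.15, either way. A call with a gripper value outside its range is refused whole. The fingers move at their own pace and stop on an object; "grip_force" is the grip in N (left out, the last holds). Time passes only in rows, so rows that do not move let the fingers close. It gives the time, the measured TCP pose, the force and the opening at its end, in the units of the state.
- env.get_obs(): the state, without advancing time (a new reading comes with each control period).
- env.read_camera(name): name is "scene" or "top" or "wrist"; returns the picture (420x560x3 uint8, red, green, blue); there is no depth.
- env.get_calibration(name): a dict with "fx", "fy", "cx", "cy" (pixels), "extrinsics" (4x4, takes a point from camera to world coordinates). Camera axes: x right, y down, z forward; pixel columns grow to the right and rows downward; lengths in m; the calibration is good to about 2 mm. A picture is of the moment at which its call begins: read the wrist's pose just before it. get_calibration takes no time and is no camera call; for the wrist camera it gives the pose at the moment of the call.
- env.sign_off(): hands the job in, once; it reports no verdict.
Trained networks look in the newest picture that a camera, given by its name, has taken for a name from the list of things; names that differ only in an ending like _2 or _b are one class to them, and where a whole thing is asked for, a point or a joint stands for the part that bears it (a point fixed in the world has none). Each returns a list of dicts, best first, with "confidence" (0 to 1); they miss things now and then, are a little off and sometimes report something else, mostly with a low value. They report only what shows in the picture. A call takes as long as a camera call.
- env.regions_of(camera, query): "region" (420x560 bool, what is visible of it) and "rect" ([left, top, right, bottom] in pixels, round what is visible of it).
The state is a dict: "time_s": time; "qpos": joint angles; "joint_velocities": joint speeds; "effort": joint torques, N m; "tool_pos": TCP position; "tool_rot": TCP orientation; "force": force on the tool from outside, world axes, zero at the start; "wrist_torque": the same for the moment, N m; "grip_width": finger opening in m.
Only numpy, scipy, OpenCV 4.12 (cv2) and the standard library are available. Lean on these libraries where they do the work, as an engineer would, in place of code of your own. Each camera call takes 0.05 s, during which the arm holds its last target. There are 200 camera calls.

### The job

Slide the cover of the walnut nut shelf open, put the three spare steel hex nuts lying on the bench flat into the empty pockets, one to a pocket, then slide the cover fully shut again. Leave the nuts that are already in pockets, and everything else on the bench, where they are.

Things in the scene. Friction and masses are not known exactly. Their poses are not given: they have to be found in the camera images.
- shelf: low dark walnut nut shelf, fixed, 260 (own x) by 331 (own y), deck 45 high; origin on the bench below the middle of its pocket area (own y -78 to +78), which has six square cork-floored pockets, 3 along x by 2 along y, 74 pitch, each 50 x 50, 13 deep. Own y +78 to +253 is plain deck where the cover parks. Rails along own y at both x edges (inner faces at own x -120, +120), tops 57 high
- pocket0 (a point): centre of the floor of a pocket (own x -74, own y -37 of the shelf), 32 above the bench, 13 below the deck; axes as the shelf
- pocket1 (a point): centre of the floor of a pocket (own x -74, own y +37 of the shelf), 32 above the bench, 13 below the deck; axes as the shelf
- pocket2 (a point): centre of the floor of a pocket (own x +0, own y -37 of the shelf), 32 above the bench, 13 below the deck; axes as the shelf
- pocket3 (a point): centre of the floor of a pocket (own x +0, own y +37 of the shelf), 32 above the bench, 13 below the deck; axes as the shelf
- pocket4 (a point): centre of the floor of a pocket (own x +74, own y -37 of the shelf), 32 above the bench, 13 below the deck; axes as the shelf
- pocket5 (a point): centre of the floor of a pocket (own x +74, own y +37 of the shelf), 32 above the bench, 13 below the deck; axes as the shelf
- cover (a joint): travel in m of the walnut sliding cover (260 x 156 x 6, underside 57.5 above the bench): 0 = shut over all six pockets (against its stop), 0.175 = fully open, parked towards the shelf's own +y; about 3 N of friction, stays where it is left
- cover_handle (a point): middle of the top of the cover's brass grip bar, moves with the cover; the bar is 90 long (along the shelf's x), 12 wide (along y), stands 30 above the cover, top 93.5 above the bench; axes as the shelf
- nut0: one of six identical steel heavy hex nuts, 36 across flats, 41.6 across corners, 22 high, 24 bore, 0.11 kg; origin at its centre, own z along the bore, own x square to a flat. Three are already in pockets (tops 9 above the deck), three are spares lying flat on the bench
- nut1: one of six identical steel heavy hex nuts, 36 across flats, 41.6 across corners, 22 high, 24 bore, 0.11 kg; origin at its centre, own z along the bore, own x square to a flat. Three are already in pockets (tops 9 above the deck), three are spares lying flat on the bench
- nut2: one of six identical steel heavy hex nuts, 36 across flats, 41.6 across corners, 22 high, 24 bore, 0.11 kg; origin at its centre, own z along the bore, own x square to a flat. Three are already in pockets (tops 9 above the deck), three are spares lying flat on the bench
- nut3: one of six identical steel heavy hex nuts, 36 across flats, 41.6 across corners, 22 high, 24 bore, 0.11 kg; origin at its centre, own z along the bore, own x square to a flat. Three are already in pockets (tops 9 above the deck), three are spares lying flat on the bench
- nut4: one of six identical steel heavy hex nuts, 36 across flats, 41.6 across corners, 22 high, 24 bore, 0.11 kg; origin at its centre, own z along the bore, own x square to a flat. Three are already in pockets (tops 9 above the deck), three are spares lying flat on the bench
- nut5: one of six identical steel heavy hex nuts, 36 across flats, 41.6 across corners, 22 high, 24 bore, 0.11 kg; origin at its centre, own z along the bore, own x square to a flat. Three are already in pockets (tops 9 above the deck), three are spares lying flat on the bench
- spacer: teal anodized spacer block, 50 x 30 x 25 high; origin at the centre of its underside. Bystander
- washer: flat steel washer, 44 diameter, 4 thick; origin at the centre of its underside. Bystander
- bolt: hex bolt standing on its dark head (36 across flats, 15 high), plain bright shank 24 diameter pointing up, 53 high in all; origin at the centre of its underside. Bystander
- flange: stainless blank flange, 110 diameter, 16 high, four dark bolt holes; origin at the centre of its underside. Bystander
- ratchet: chrome ratchet lying along its own y, head 36 diameter at its origin, handle to own +y, 230 long, up to 33 high. Bystander
- tin: closed tin, 64 diameter, 70 high; origin at the centre of its underside. Bystander

How it is judged:
By the outcome, as a careful person would: the job done as asked, in the order asked, and still so for the second after the job is handed in, with the robot touching nothing.
It also fails if it takes over 72 s, if anything falls off the work surface, if the arm or the gripper's body presses on something with over 40 N, if the wrist force passes 120 N, or if a joint passes its speed limit or range.

## Working session

There is one attempt and no reset: what is moved stays moved. The work goes in short steps, Python scripts to look and compute and a tool call to move; the robot and the scene stay as the last step left them, time stands still between calls to the robot, and variables do not carry over. Pictures are saved under pics/ and viewed, about 8 in all and at most 12, crops included, and the job is handed in when it is done.

Besides the shell and the picture viewer there is one more tool, called as name(argument=value, ...) on one line, values as JSON. send_rows: Moves the arm, as the interface text tells. Its arguments: {"type":"object","properties":{"plan":{"type":"array"},"grip_force":{"type":"number"}},"required":["plan"]}

```bash
mkdir -p pics; ls; cat > h.py <<'E'
from cell import env
import numpy as np, cv2
def save(cam,name):
    im=env.read_camera(cam); cv2.imwrite(f'pics/{name}.png',im[:,:,::-1]); return im
def ray(cam,u,v,z,c=None):
    c=c or env.get_calibration(cam); T=np.array(c['extrinsics'])
    d=T[:3,:3]@np.array([(u-c['cx'])/c['fx'],(v-c['cy'])/c['fy'],1]); o=T[:3,3]
    return (o+d*(z-o[2])/d[2])[:3]
def proj(cam,p,c=None):
    c=c or env.get_calibration(cam); T=np.linalg.inv(np.array(c['extrinsics'])); q=T[:3,:3]@p+T[:3,3]
    return c['fx']*q[0]/q[2]+c['cx'],c['fy']*q[1]/q[2]+c['cy']
E
python3 - <<'E'
from h import *
a=save('top','top0'); b=save('scene','scene0')
print(env.grip_point_offset); o=env.get_obs(); print(o['tool_pos'],o['tool_rot'],o['grip_width'],o['time_s'])
for c in ['top','scene','wrist']:
    k=env.get_calibration(c); print(c,k['fx'],np.round(k['extrinsics'],3).tolist())
for q in ['nut0','cover','cover_handle','shelf','spacer','washer','bolt','flange','ratchet','tin']:
    for d in env.regions_of('top',q)[:7]:
        m=d['region']; ys,xs=np.nonzero(m); print(q,round(d['confidence'],2),d['rect'],xs.mean().round(1),ys.mean().round(1),np.round(ray('top',xs.mean(),ys.mean(),0.02),3))
E
```

```text
pics
0.0187
[ 0.16612349 -0.62788409  0.22157575] [-1.79901083e+02  7.01589283e-03  1.48264353e+01] 0.08709879028982256 0.1
top 545.5040444829674 [[-0.003, -0.982, 0.189, 0.228], [-1.0, 0.004, 0.008, 0.037], [-0.009, -0.189, -0.982, 1.8], [0.0, 0.0, 0.0, 1.0]]
scene 470.9799756078835 [[0.657, 0.645, -0.39, 1.069], [0.754, -0.556, 0.349, -0.392], [0.008, -0.523, -0.852, 1.165], [0.0, 0.0, 0.0, 1.0]]
wrist 306.82758849355963 [[0.256, -0.922, -0.289, 0.245], [-0.967, -0.245, -0.074, -0.608], [-0.002, 0.298, -0.954, 0.384], [0.0, 0.0, 0.0, 1.0]]
nut0 0.55 [372.5, 231.4, 384.1, 243.0] 376.9 234.6 [ 0.45  -0.281  0.02 ]
nut0 0.42 [199.0, 170.4, 300.0, 259.2] 248.7 215.2 [0.516 0.14  0.02 ]
cover 0.67 [243.3, 169.9, 297.6, 254.1] 268.7 212.7 [0.524 0.074 0.02 ]
cover_handle 0.74 [243.6, 172.9, 294.4, 250.9] 268.4 212.4 [0.525 0.075 0.02 ]
shelf 0.89 [197.1, 172.0, 301.5, 256.9] 248.4 215.4 [0.515 0.141 0.02 ]
spacer 0.6 [407.5, 230.3, 422.1, 247.2] 414.3 237.9 [ 0.439 -0.403  0.02 ]
washer 0.4 [403.9, 197.1, 417.0, 212.2] 408.8 202.5 [ 0.557 -0.39   0.02 ]
bolt 0.71 [243.4, 172.0, 298.8, 255.9] 268.5 212.6 [0.525 0.074 0.02 ]
bolt 0.7 [194.4, 172.1, 304.2, 264.0] 248.7 215.2 [0.516 0.14  0.02 ]
bolt 0.59 [337.6, 198.7, 348.3, 210.8] 342.7 203.5 [ 0.554 -0.172  0.02 ]
bolt 0.35 [152.5, 171.0, 164.0, 237.4] 159.2 204.4 [0.554 0.438 0.02 ]
flange 0.7 [363.4, 149.1, 400.7, 181.2] 381.1 161.5 [ 0.697 -0.304  0.02 ]
ratchet 0.78 [153.9, 170.9, 164.3, 235.3] 159.3 203.5 [0.557 0.437 0.02 ]
tin 0.6 [329.0, 141.0, 352.7, 161.8] 339.8 152.0 [ 0.731 -0.166  0.02 ]
tin 0.44 [242.8, 172.9, 297.5, 251.0] 268.6 212.5 [0.525 0.074 0.02 ]
```

```bash
python3 - <<'E'
import cv2,numpy as np
a=cv2.imread('pics/top0.png'); a=cv2.resize(a[130:280,140:440],None,fx=2.6,fy=2.6,interpolation=cv2.INTER_CUBIC)
cv2.imwrite('pics/top0c.png',a)
E
```

```text
(no output)
```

View pics/top0c.png

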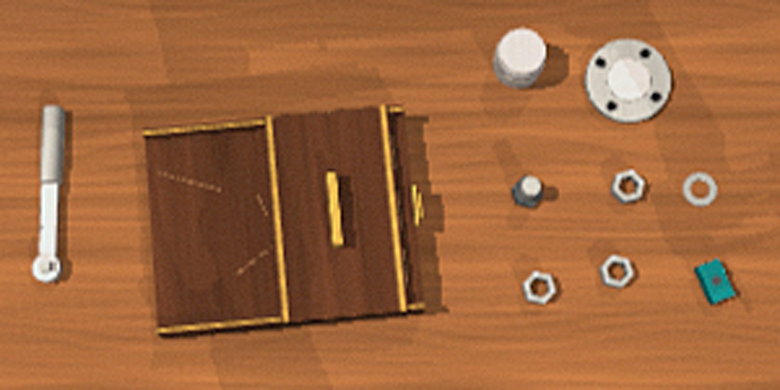

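View pics/scene0.png

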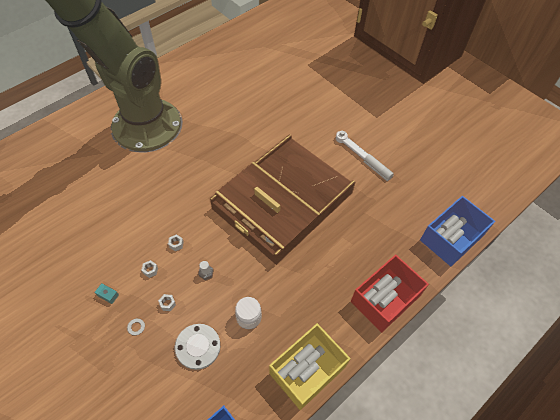

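The pictures show the cover shut with its handle at about crop (334,208). The cover parks to image left, which is world +y, and the shelf is yawed about +4°. The spare nuts are at crop (629,186), (618,271) and (540,288). I'll convert those to world positions.

```bash
cat >> h.py <<'E'
def to(x,y,z=None,yaw=None):
    "print shift in tool axes (mm) and turn (rad about tool z) to reach a tool-down pose"
    o=env.get_obs(); p=o['tool_pos']; w=o['tool_rot'][2]; t=np.radians(w)
    d=np.array([x,y,p[2] if z is None else z])-p
    s=[d[0]*np.cos(t)+d[1]*np.sin(t), d[0]*np.sin(t)-d[1]*np.cos(t), -d[2]]
    r=0 if yaw is None else -np.radians((yaw-w+90)%180-90)
    print('shift mm',np.round(np.array(s)*1e3,1),'turn rz',round(r,3),'| now',np.round(p,4),np.round(o['tool_rot'],2),'t',o['time_s'])
E
python3 - <<'E'
from h import *
f=lambda u,v,z: ray('top',140+u/2.6,130+v/2.6,z)
for n in [(629,186),(618,271),(540,288)]: print('nut',f(*n,.022).round(3))
a,b=f(328,172,.0935),f(338,245,.0935); print('handle',((a+b)/2).round(3))
print('bolt',f(530,190,.03).round(3),'tin',f(521,45,.07).round(3))
p=[f(145,132,.057),f(160,333,.057)]; d=p[0]-p[1]; print(np.degrees(np.arctan2(d[1],d[0])),p)
to(.47,-.24)
E
```

```text
nut [ 0.56  -0.301  0.022]
nut [ 0.451 -0.283  0.022]
nut [ 0.43  -0.185  0.022]
handle [0.52  0.074 0.093]
bolt [ 0.554 -0.174  0.03 ] tin [ 0.733 -0.163  0.07 ]
5.589363351657012 [array([0.62530297, 0.31199023, 0.057     ]), array([0.37235882, 0.28723624, 0.057     ])]
shift mm [ 393.  -297.7   -0. ] turn rz 0 | now [ 0.1663 -0.6284  0.2226] [180.     0.    14.83] t 0.6
```

send_rows(plan=[[87,36,-27,0,0,0,0],[87,36,-27,0,0,0,0],[87,36,-27,0,0,0,0],[87,36,-27,0,0,0,0],[87,36,-27,0,0,0,0],[87,36,-27,0,0,0,0],[87,36,-27,0,0,0,0],[87,36,-27,0,0,0,0],[87,36,-27,0,0,0,0],[87,36,-27,0,0,0,0],[87,36,-27,0,0,0,0],[87,0,0,0,0,0,0.14]])

```text
time_s: 1.8
tool_pos: [0.4775, -0.2324, 0.2232]
tool_rot: [-179.9, -0.2, 7.3]
force: [-0.6, 0.7, 0.3]
grip_width: 0.0872
```

```bash
python3 - <<'E'
from h import *
c=env.get_calibration('wrist'); im=save('wrist','w1')
for d in env.regions_of('wrist','nut0')[:6]:
    m=d['region']; ys,xs=np.nonzero(m)
    print(round(d['confidence'],2),np.round(d['rect'],0),m.sum(),np.round(ray('wrist',xs.mean(),ys.mean(),.018,c),4))
to(.52,.074,None,5)
E
```

```text
0.94 [298. 194. 328. 227.] 631 [ 0.4525 -0.2798  0.018 ]
0.9 [46. 23. 61. 64.] 428 [0.6031 0.0238 0.018 ]
0.7 [219. 196. 246. 237.] 718 [ 0.4327 -0.183   0.018 ]
0.65 [325. 111. 362. 141.] 837 [ 0.5603 -0.2993  0.018 ]
0.44 [388. 207. 422. 258.] 1201 [ 0.4392 -0.4023  0.018 ]
shift mm [  83.7 -304.7   -0. ] turn rz 0.034 | now [ 0.4739 -0.2386  0.2227] [179.97  -0.     6.97] t 1.9
```

View pics/w1.png

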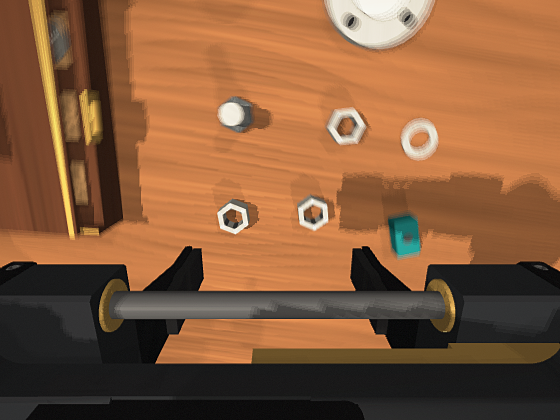

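The wrist picture shows the three spare nuts at (346,127), (313,212) and (233,217), and the bolt at (235,115). Next I'll move above the handle.

send_rows(plan=[[60,12,-43.5,0,0,0,0],[60,12,-43.5,0,0,0,0],[60,12,-43.5,0,0,0,0],[60,12,-43.5,0,0,0,0],[60,12,-43.5,0,0,0,0],[60,12,-43.5,0,0,0,0],[60,12,-43.5,0,0,0,0],[60,0,0,0,0,0,0.034],[60,0,0,0,0,0,0],[60,0,0,0,0,0,0],[60,0,0,0,0,0,0]])

```text
time_s: 3.0
tool_pos: [0.5205, 0.0701, 0.2224]
tool_rot: [180.0, 0.0, 4.7]
force: [-0.7, 0.2, 0.5]
grip_width: 0.06
```

```bash
python3 - <<'E'
from h import *
c=env.get_calibration('wrist'); im=save('wrist','w2')
for q in ['cover_handle','cover','shelf']:
  for d in env.regions_of('wrist',q)[:2]:
    m=d['region']; ys,xs=np.nonzero(m)
    print(q,round(d['confidence'],2),np.round(d['rect'],0),m.sum(),np.round(ray('wrist',xs.mean(),ys.mean(),.0935,c),4))
to(.52,.074,None,5)
E
```

```text
cover_handle 0.86 [187.  64. 353. 292.] 32348 [0.5541 0.0758 0.0935]
cover 0.68 [191.  61. 353. 292.] 32042 [0.5538 0.0757 0.0935]
cover 0.59 [ 34.  63. 374. 293.] 63214 [0.5522 0.1306 0.0935]
shelf 0.79 [ 33.  63. 373. 292.] 62931 [0.5524 0.1307 0.0935]
shift mm [-0.3 -2.6 -0. ] turn rz -0.004 | now [0.5205 0.0714 0.2225] [179.98   0.     4.79] t 3.2
```

View pics/w2.png

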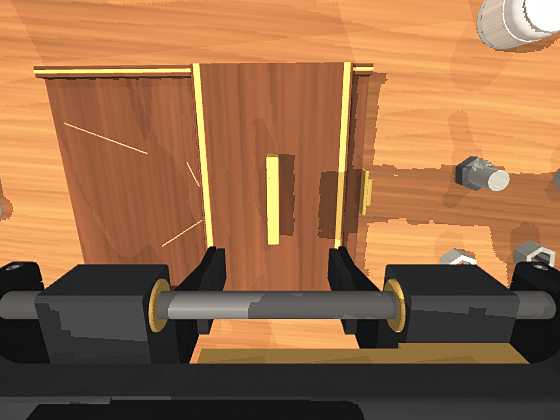

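The handle shows at columns 267–279, rows 154–244, nearly parallel to the tool's x axis.

```bash
python3 - <<'E'
from h import *
im=cv2.imread('pics/w2.png')
h=cv2.cvtColor(im,cv2.COLOR_BGR2HSV)[145:255,255:295]
m=((h[...,0]>20)&(h[...,0]<35)&(h[...,1]>80)&(h[...,2]>150)).astype(np.uint8)
ys,xs=np.nonzero(m); print(m.sum(),xs.min()+255,xs.max()+255,ys.min()+145,ys.max()+145)
for v in (160,200,240): r=np.nonzero(m[v-145])[0]+255; print(v,r.min(),r.max(),im[v,r.min():r.max()+1].mean(1).astype(int))
for u,v in [(267,154.5),(279,154.5),(267.5,244),(279.5,244)]: print(ray('wrist',u,v,.0935).round(4))
# shelf left rear/left rail corners
print(ray('wrist',194,64,.0635),ray('wrist',211,246,.0635),ray('wrist',343,63,.0635),ray('wrist',338,246,.0635))
E
```

```text
982 266 278 157 243
160 267 277 [215 218 215 215 215 215 216 215 216 219 209]
200 267 278 [215 217 217 215 214 214 214 214 216 218 212 192]
240 268 278 [216 217 215 214 213 213 212 213 216 217 201]
[0.5665 0.0838 0.0935]
[0.5674 0.0725 0.0935]
[0.4754 0.0764 0.0935]
[0.4765 0.0641 0.0935]
[0.64237249 0.16026141 0.0635    ] [0.45456726 0.14026262 0.0635    ] [0.65515216 0.01851612 0.0635    ] [ 0.46667959 -0.00389652  0.0635    ]
```

send_rows(plan=[[60,0.7,-2.8,38,0,0,-0.009],[60,0,0,38,0,0,0],[60,0,0,38,0,0,0],[60,0,0,37,0,0,0],[60,0,0,0,0,0,0],[60,0,0,0,0,0,0],[10,0,0,0,0,0,0],[10,0,0,0,0,0,0],[10,0,0,0,0,0,0],[10,0,0,0,0,0,0],[10,0,0,0,0,0,0]], grip_force=25)

```text
time_s: 4.3
tool_pos: [0.5212, 0.0752, 0.072]
tool_rot: [180.0, -0.0, 5.4]
force: [-0.4, -0.7, -0.1]
grip_width: 0.0281
```

send_rows(plan=[[8,0,0,0,0,0,0],[8,0,0,0,0,0,0],[8,0,0,0,0,0,0],[8,0,0,0,0,0,0]])

```text
time_s: 4.7
tool_pos: [0.521, 0.0746, 0.0715]
tool_rot: [180.0, 0.0, 5.3]
force: [0.1, -1.8, 1.3]
grip_width: 0.0121
```

Gripped at 12.1 mm. Next I'll slide it open.

send_rows(plan=[[8,0,-10,0,0,0,0],[8,0,-20,0,0,0,0],[8,0,-25,0,0,0,0],[8,0,-30,0,0,0,0],[8,0,-30,0,0,0,0],[8,0,-30,0,0,0,0],[8,0,-18,0,0,0,0],[8,0,-10,0,0,0,0],[8,0,-2,0,0,0,0],[8,0,0,0,0,0,0],[8,0,0,0,0,0,0]])

```text
time_s: 5.8
tool_pos: [0.507, 0.2278, 0.0712]
tool_rot: [178.1, 0.4, 4.7]
force: [-4.6, -40.9, 21.8]
grip_width: 0.0123
```

send_rows(plan=[[40,0,0,0,0,0,0],[40,0,0,0,0,0,0],[40,0,0,0,0,0,0],[40,0,0,-35,0,0,0],[40,0,0,-40,0,0,0],[40,0,20,-40,0,0,0],[40,-8,40,-35,0,0,0],[40,-8,40,0,0,0,0],[40,-8,40,0,0,0,0],[40,-8,34,0,0,0,0],[40,0,0,0,0,0,0],[40,0,0,0,0,0,0]])

```text
time_s: 7.0
tool_pos: [0.4892, 0.0762, 0.2191]
tool_rot: [-180.0, -0.0, 5.3]
force: [0.0, 0.3, -0.3]
grip_width: 0.04
```

```bash
python3 - <<'E'
from h import *
c=env.get_calibration('wrist'); im=save('wrist','w3'); print(env.get_obs()['tool_pos'],env.get_obs()['tool_rot'])
for d in env.regions_of('wrist','nut0')[:6]:
    m=d['region']; ys,xs=np.nonzero(m)
    print(round(d['confidence'],2),np.round(d['rect'],0),m.sum(),np.round(ray('wrist',xs.mean(),ys.mean(),.05,c),4))
O=np.array([.5215,.0742]); t=np.radians(5.3); R=np.array([[np.cos(t),-np.sin(t)],[np.sin(t),np.cos(t)]])
for i in range(6):
    p=O+R@[(-74,0,74)[i//2]/1e3,(-37,37)[i%2]/1e3]; print(i,p.round(4),np.round(proj('wrist',np.array([*p,.045]),c)))
E
```

```text
[0.48920167 0.07740004 0.21913723] [-1.79947911e+02 -2.04190364e-02  5.43234098e+00]
0.81 [318.  72. 359. 112.] 972 [0.5997 0.0229 0.05  ]
0.7 [527. 223. 558. 255.] 859 [ 0.463  -0.2401  0.05  ]
0.62 [452. 230. 488. 267.] 892 [ 0.4448 -0.1561  0.05  ]
0.55 [246. 144. 286. 187.] 755 [0.5187 0.0898 0.05  ]
0.32 [ 28.  25. 216. 279.] 37063 [0.5305 0.2356 0.05  ]
0 [0.4512 0.0305] [312. 227.]
1 [0.4444 0.1042] [249. 227.]
2 [0.5249 0.0374] [314. 163.]
3 [0.5181 0.111 ] [247. 163.]
4 [0.5986 0.0442] [317.  91.]
5 [0.5918 0.1179] [245.  91.]
```

View pics/w3.png

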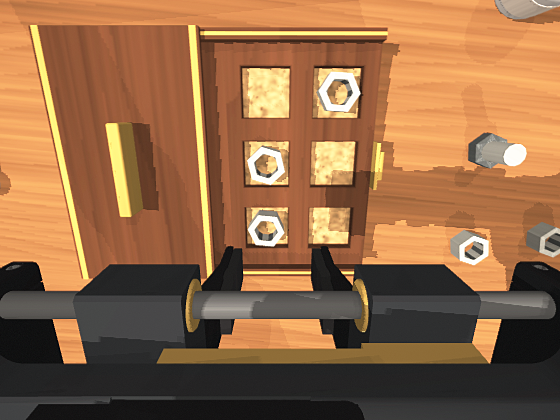

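The picture shows the cover fully open. It hit its stop after about 154 mm, so it must have been about 20 mm ajar to begin with. The empty pockets are 5 (far left, 265,92), 2 (middle right, 333,163) and 0 (near right, 330,227). Next I'll fit the shelf pose and move over the spare nuts.

```bash
cat >> h.py <<'E'
from scipy.optimize import minimize
S=8
def poly(pts,c):
    m=np.zeros((420*2,560*2),np.uint8); q=np.array([proj('wrist',p,c) for p in pts])
    cv2.fillPoly(m,[np.round((q*2+.5)*16).astype(np.int32)],1,shift=4); return m
def rot(a): a=np.radians(a); return np.array([[np.cos(a),-np.sin(a)],[np.sin(a),np.cos(a)]])
def fit(mask,model,x0,step):
    M=cv2.resize(mask.astype(np.uint8),(1120,840),interpolation=cv2.INTER_NEAREST)
    def cost(x):
        m=model(x); return 1-(M&m).sum()/(M|m).sum()
    sim=np.vstack([x0]+[np.array(x0)+np.eye(3)[i]*step[i] for i in range(3)])
    r=minimize(cost,x0,method='Nelder-Mead',options=dict(initial_simplex=sim,xatol=1e-4,fatol=1e-4)); return r.x,1-r.fun
PC=[(-74,-37),(-74,37),(0,-37),(0,37),(74,-37),(74,37)]
SQ=np.array([(-25,-25),(25,-25),(25,25),(-25,25)])
def pockets(x,idx,c):
    m=0
    for i in idx:
        q=np.array([rot(x[2])@((SQ[k]+PC[i])/1e3)+x[:2] for k in range(4)])
        m=m|(poly(np.c_[q,np.full(4,.032)],c)&poly(np.c_[q,np.full(4,.045)],c))
    return m
def hexa(x,c,z=.022):
    a=np.radians(x[2]+30+60*np.arange(6)); q=x[:2]+.0208*np.c_[np.cos(a),np.sin(a)]
    return poly(np.c_[q,np.full(6,z)],c)
E
python3 - <<'E'
from h import *
c=env.get_calibration('wrist'); im=cv2.imread('pics/w3.png'); h=cv2.cvtColor(im,cv2.COLOR_BGR2HSV)
m=np.zeros((420,560),np.uint8)
for (l,t,r,b) in [(236,62,297,123),(304,136,361,191),(304,203,355,251)]:
    g=im[t:b,l:r].max(2); T,_=cv2.threshold(g,0,1,cv2.THRESH_OTSU); m[t:b,l:r]=g>T; print(T)
m=cv2.morphologyEx(m,cv2.MORPH_CLOSE,np.ones((5,5)))
x,s=fit(m,lambda x:pockets(x,[5,2,0],c),[.5215,.054,5.3],[.01,.01,3]); print(x.round(4),s)
for i in (0,2,5): print(i,(rot(x[2])@(np.array(PC[i])/1e3)+x[:2]).round(4))
M=pockets(x,range(6),c); cs,_=cv2.findContours(M,cv2.RETR_EXTERNAL,cv2.CHAIN_APPROX_NONE)
z=cv2.resize(im,(1120,840)); cv2.drawContours(z,cs,-1,(255,0,255),1); cv2.imwrite('pics/w3f.png',z[100:520,400:800])
to(.47,-.25)
E
```

```text
198.0
187.0
156.0
[0.5222 0.0555 5.1873] 0.8873678668340691
0 [0.4518 0.012 ]
2 [0.5255 0.0187]
5 [0.5925 0.099 ]
shift mm [-50.6 324.6  -0. ] turn rz 0 | now [0.4892 0.078  0.2191] [-1.7995e+02 -1.0000e-02  5.5100e+00] t 7.1
```

View pics/w3f.png

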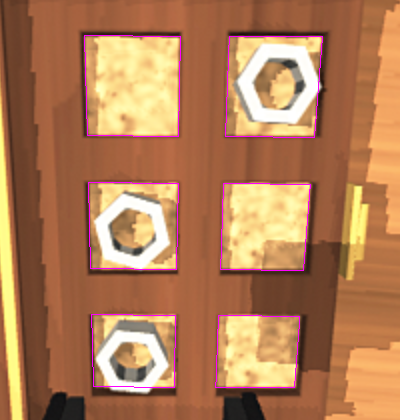

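The fitted outlines sit on the pockets. Now over to the nuts.

send_rows(plan=[[60,-6,40,0,0,0,0],[60,-6,40,0,0,0,0],[60,-6,40,0,0,0,0],[60,-6,40,0,0,0,0],[60,-6,40,0,0,0,0],[60,-6,40,0,0,0,0],[60,-6,40,0,0,0,0],[60,-8,42,0,0,0,0],[60,0,0,0,0,0,0],[60,0,0,0,0,0,0],[60,0,0,0,0,0,0]])

```text
time_s: 8.2
tool_pos: [0.4708, -0.2467, 0.2189]
tool_rot: [-179.9, -0.0, 5.6]
force: [-0.2, 0.4, -0.0]
grip_width: 0.0598
```

```bash
python3 - <<'E'
from h import *
c=env.get_calibration('wrist'); im=save('wrist','w4')[:,:,::-1].copy(); z=cv2.resize(im,(1120,840),interpolation=cv2.INTER_CUBIC)
for p in [(.4525,-.2798),(.4327,-.183),(.5603,-.2993)]:
    u,v=np.round(proj('wrist',np.array([*p,.022]),c)).astype(int)
    m=np.zeros((420,560),np.uint8); k=np.zeros_like(m); b=24
    g=im[v-b:v+b,u-b:u+b].min(2); k[v-b:v+b,u-b:u+b]=g>205
    cs,_=cv2.findContours(k,cv2.RETR_EXTERNAL,cv2.CHAIN_APPROX_NONE); cs=max(cs,key=cv2.contourArea); cv2.drawContours(m,[cs],-1,1,-1)
    best=max((fit(m,lambda x:hexa(x,c),[*p,a],[.005,.005,12]) for a in (5,25,45)),key=lambda r:r[1])
    x,s=best; print(x[:2].round(4),x[2].round(1)%60,round(s,3),int(m.sum()))
    q,_=cv2.findContours(hexa(x,c),cv2.RETR_EXTERNAL,cv2.CHAIN_APPROX_NONE); cv2.drawContours(z,q,-1,(255,0,255),1)
cv2.imwrite('pics/w4f.png',z[150:550,400:900])
E
```

```text
[ 0.4507 -0.2816] 46.4 0.932 688
[ 0.4301 -0.1826] 45.0 0.948 676
[ 0.5602 -0.2996] 16.2 0.948 914
```

View pics/w4f.png

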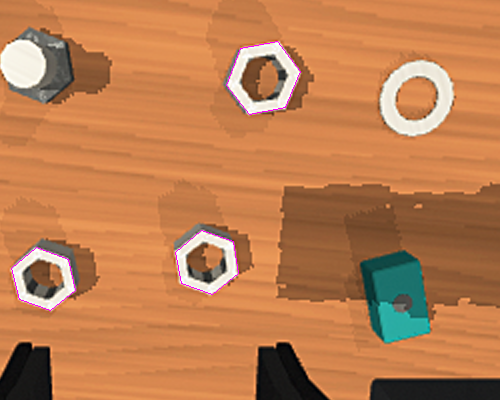

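The hex fits sit on the nuts.

```bash
python3 - <<'E'
from h import *
to(.4301,-.1826,.014,15)
E
```

```text
shift mm [-34.1 -67.8 205. ] turn rz -0.164 | now [ 0.4707 -0.2468  0.219 ] [-1.7996e+02 -1.0000e-02  5.6000e+00] t 8.25
```

send_rows(plan=[[56,-17,-34,40,0,0,0],[56,-17.1,-33.8,40,0,0,0],[56,0,0,30,0,0,-0.082],[56,0,0,30,0,0,-0.082],[56,0,0,25,0,0,0],[56,0,0,20,0,0,0],[56,0,0,12,0,0,0],[56,0,0,8,0,0,0],[56,0,0,0,0,0,0],[56,0,0,0,0,0,0]])

```text
time_s: 9.25
tool_pos: [0.4339, -0.1909, 0.0223]
tool_rot: [179.9, -0.1, 14.8]
force: [0.4, -0.2, -0.8]
grip_width: 0.0564
```

send_rows(plan=[[30,0,0,0,0,0,0],[30,0,0,0,0,0,0],[30,0,0,0,0,0,0],[30,0,0,0,0,0,0],[30,0,0,0,0,0,0],[30,0,0,0,0,0,0]], grip_force=25)

```text
time_s: 9.85
tool_pos: [0.4337, -0.19, 0.0222]
tool_rot: [-180.0, -0.0, 14.8]
force: [-0.9, 3.4, 5.9]
grip_width: 0.0306
```

```bash
python3 - <<'E'
from h import *
to(.5925,.099,None,15)
E
```

```text
shift mm [ 227.4 -238.8   -0. ] turn rz -0.004 | now [ 0.4337 -0.19    0.0222] [-1.7997e+02 -5.0000e-02  1.4800e+01] t 9.85
```

The first rows exceeded 50 mm in norm and were clipped, so the fingers closed just above the nut. I'll lift, take another look and correct.

send_rows(plan=[[56,0,0,-40,0,0,0],[56,0,0,-40,0,0,0],[56,0,0,-40,0,0,0],[56,-25,0,0,0,0,0],[56,0,0,0,0,0,0],[56,0,0,0,0,0,0]])

```text
time_s: 10.45
tool_pos: [0.4086, -0.1977, 0.1415]
tool_rot: [179.9, -0.0, 14.7]
force: [-0.8, -0.2, -0.3]
grip_width: 0.0557
```

```bash
cat >> h.py <<'E'
def nuts(name,guesses):
    c=env.get_calibration('wrist'); im=save('wrist',name)[:,:,::-1].copy(); z=cv2.resize(im,(1120,840),interpolation=cv2.INTER_CUBIC)
    for p in guesses:
        u,v=np.round(proj('wrist',np.array([*p,.022]),c)).astype(int)
        m=np.zeros((420,560),np.uint8); k=np.zeros_like(m); b=32
        k[v-b:v+b,u-b:u+b]=im[v-b:v+b,u-b:u+b].min(2)>205
        cs,_=cv2.findContours(k,cv2.RETR_EXTERNAL,cv2.CHAIN_APPROX_NONE); cs=max(cs,key=cv2.contourArea); cv2.drawContours(m,[cs],-1,1,-1)
        x,s=max((fit(m,lambda x:hexa(x,c),[*p,a],[.005,.005,12]) for a in (5,25,45)),key=lambda r:r[1])
        print(x[:2].round(4),x[2].round(1)%60,round(s,3),int(m.sum()))
E
python3 - <<'E'
from h import *
nuts('w5',[(.4301,-.1826),(.4507,-.2816),(.5602,-.2996)])
to(.4301,-.1826,.014,15)
E
```

```text
[ 0.4307 -0.1823] 44.3 0.962 1246
[ 0.4505 -0.281 ] 44.7 0.912 1152
[ 0.5603 -0.2998] 14.7 0.962 1692
shift mm [ 24.3  -8.8 127.3] turn rz -0.004 | now [ 0.4089 -0.1973  0.1413] [1.7999e+02 1.0000e-02 1.4750e+01] t 10.5
```

send_rows(plan=[[56,12.4,-4.4,35,0,0,0],[56,12.3,-4.5,35,0,0,0],[56,0,0,25,0,0,0],[56,0,0,20,0,0,0],[56,0,0,12,0,0,0],[56,0,0,0,0,0,0],[56,0,0,0,0,0,0],[30,0,0,0,0,0,0],[30,0,0,0,0,0,0],[30,0,0,0,0,0,0],[30,0,0,0,0,0,0],[30,0,0,0,0,0,0]])

```text
time_s: 11.7
tool_pos: [0.4309, -0.1826, 0.0152]
tool_rot: [179.9, -0.0, 14.8]
force: [-0.5, 0.2, 4.4]
grip_width: 0.0358
```

```bash
python3 - <<'E'
from h import *
to(.5925,.099,.047)
E
```

```text
shift mm [ 228.  -231.1  -31.8] turn rz 0 | now [ 0.4309 -0.1826  0.0152] [ 1.7995e+02 -3.0000e-02  1.4760e+01] t 11.7
```

send_rows(plan=[[30,0,0,-30,0,0,0],[30,0,0,-40,0,0,0],[30,0,0,-30,0,0,0],[30,28.5,-28.9,0,0,0,0],[30,28.5,-28.9,0,0,0,0],[30,28.5,-28.9,0,0,0,0],[30,28.5,-28.9,0,0,0,0],[30,28.5,-28.9,0,0,0,0],[30,28.5,-28.9,0,0,0,0],[30,28.5,-28.9,0,0,0,0],[30,28.5,-28.8,0,0,0,0],[30,0,0,0,0,0,0]])

```text
time_s: 12.9
tool_pos: [0.5929, 0.1068, 0.1143]
tool_rot: [-179.7, -0.1, 15.2]
force: [-0.1, 0.2, -1.4]
grip_width: 0.0358
```

send_rows(plan=[[30,0,0,0,0,0,0],[30,0,0,0,0,0,0]])

```text
time_s: 13.1
tool_pos: [0.5915, 0.0976, 0.1139]
tool_rot: [179.9, 0.1, 14.7]
force: [0.2, -0.4, -1.1]
grip_width: 0.0359
```

```bash
python3 - <<'E'
from h import *
to(.5925,.099,.048); im=save('wrist','w6')
E
```

```text
shift mm [ 1.3 -1.1 65.9] turn rz 0 | now [0.5915 0.0976 0.1139] [1.7994e+02 1.0000e-01 1.4690e+01] t 13.1
```

View pics/w6.png

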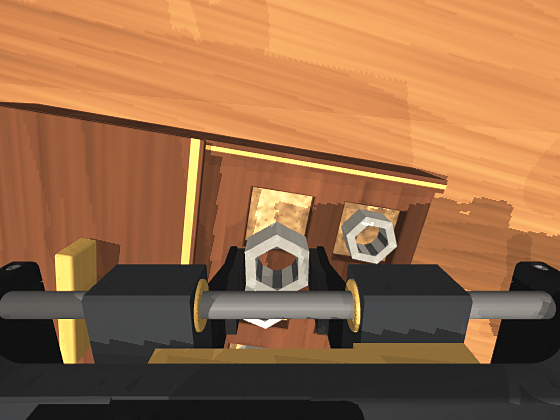

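The nut is held level at (277,258). The pocket 5 edge shows behind it, as parallax would put it. Next I'll lower, release and lift.

send_rows(plan=[[30,1.3,-1.1,25,0,0,0],[30,0,0,20,0,0,0],[30,0,0,13,0,0,0],[30,0,0,8,0,0,0],[30,0,0,0,0,0,0],[30,0,0,0,0,0,0]])

```text
time_s: 13.75
tool_pos: [0.5935, 0.1005, 0.0492]
tool_rot: [180.0, -0.1, 14.7]
force: [-0.7, 0.9, -1.4]
grip_width: 0.0351
```

send_rows(plan=[[46,0,0,0,0,0,0],[46,0,0,0,0,0,0],[46,0,0,-15,0,0,0],[46,0,0,-45,0,0,0],[46,0,0,-45,0,0,0],[46,0,0,0,0,0,0],[46,0,0,0,0,0,0]])

```text
time_s: 14.45
tool_pos: [0.5943, 0.101, 0.1563]
tool_rot: [179.9, -0.2, 14.8]
force: [-0.1, 0.3, -0.2]
grip_width: 0.0461
```

```bash
python3 - <<'E'
from h import *
to(.4506,-.2813,None,15.5)
c=env.get_calibration('wrist');im=save('wrist','w7'); print(np.round(proj('wrist',np.array([.5925,.099,.054]),c)))
E
```

```text
shift mm [-236.5  333.    -0. ] turn rz -0.013 | now [0.5943 0.101  0.1563] [179.93  -0.25  14.78] t 14.45
[278. 213.]
```

send_rows(plan=[[56,-23.6,33.3,0,0,0,0],[56,-23.6,33.3,0,0,0,0],[56,-23.6,33.3,0,0,0,0],[56,-23.6,33.3,0,0,0,0],[56,-23.6,33.3,0,0,0,0],[56,-23.6,33.3,0,0,0,0],[56,-23.6,33.3,0,0,0,0],[56,-23.6,33.3,0,0,0,0],[56,-23.6,33.3,0,0,0,0],[56,-23.7,33.3,0,0,0,0],[56,0,0,0,0,0,-0.013],[56,0,0,0,0,0,0]])

```text
time_s: 15.7
tool_pos: [0.4483, -0.282, 0.1522]
tool_rot: [-179.9, 0.1, 15.4]
force: [0.7, 0.6, 0.5]
grip_width: 0.0555
```

```bash
python3 - <<'E'
from h import *
to(.4506,-.2813,.014,15.5)
E
```

```text
shift mm [  2.4  -0.  138.2] turn rz -0.002 | now [ 0.4483 -0.282   0.1522] [-1.7986e+02  9.0000e-02  1.5370e+01] t 15.7
```

send_rows(plan=[[56,2,0,40,0,0,0],[56,0,0,40,0,0,0],[56,0,0,28,0,0,0],[56,0,0,18,0,0,0],[56,0,0,12,0,0,0],[56,0,0,0,0,0,0],[56,0,0,0,0,0,0],[30,0,0,0,0,0,0],[30,0,0,0,0,0,0],[30,0,0,0,0,0,0],[30,0,0,0,0,0,0],[30,0,0,0,0,0,0]])

```text
time_s: 16.9
tool_pos: [0.4519, -0.2813, 0.0162]
tool_rot: [180.0, -0.0, 15.5]
force: [0.2, -0.1, 4.3]
grip_width: 0.0353
```

```bash
python3 - <<'E'
from h import *
to(.5255,.0187,.047)
E
```

```text
shift mm [ 151.2 -269.4  -30.8] turn rz 0 | now [ 0.4519 -0.2813  0.0162] [ 1.7995e+02 -2.0000e-02  1.5510e+01] t 16.9
```

send_rows(plan=[[30,0,0,-30,0,0,0],[30,0,0,-40,0,0,0],[30,0,0,-30,0,0,0],[30,18.9,-33.7,0,0,0,0],[30,18.9,-33.7,0,0,0,0],[30,18.9,-33.7,0,0,0,0],[30,18.9,-33.7,0,0,0,0],[30,18.9,-33.7,0,0,0,0],[30,18.9,-33.7,0,0,0,0],[30,18.9,-33.7,0,0,0,0],[30,18.9,-33.5,0,0,0,0],[30,0,0,0,0,0,0]])

```text
time_s: 18.1
tool_pos: [0.5256, 0.0262, 0.1158]
tool_rot: [-179.8, -0.1, 16.0]
force: [0.5, -0.3, -0.9]
grip_width: 0.0355
```

send_rows(plan=[[30,0,0,0,0,0,0],[30,0,0,0,0,0,0]])

```text
time_s: 18.3
tool_pos: [0.5248, 0.0175, 0.1151]
tool_rot: [180.0, 0.1, 15.4]
force: [-1.0, -0.7, -0.9]
grip_width: 0.0355
```

```bash
python3 - <<'E'
from h import *
to(.5255,.0187,.049)
E
```

```text
shift mm [ 1.  -0.9 66.1] turn rz 0 | now [0.5248 0.0175 0.1151] [1.7996e+02 6.0000e-02 1.5420e+01] t 18.3
```

send_rows(plan=[[30,0.5,-0.4,25,0,0,0],[30,0,0,20,0,0,0],[30,0,0,13,0,0,0],[30,0,0,8,0,0,0],[30,0,0,0,0,0,0],[30,0,0,0,0,0,0]])

```text
time_s: 18.9
tool_pos: [0.5261, 0.0192, 0.05]
tool_rot: [180.0, -0.0, 15.5]
force: [-0.2, -0.5, -1.6]
grip_width: 0.0355
```

send_rows(plan=[[46,0,0,0,0,0,0],[46,0,0,0,0,0,0],[46,0,0,-15,0,0,0],[46,0,0,-45,0,0,0],[46,0,0,-45,0,0,0],[46,0,0,0,0,0,0],[46,0,0,0,0,0,0]])

```text
time_s: 19.6
tool_pos: [0.5268, 0.0196, 0.157]
tool_rot: [179.9, -0.2, 15.5]
force: [-0.8, 0.3, -0.6]
grip_width: 0.046
```

```bash
python3 - <<'E'
from h import *
to(.5603,-.2997,None,-14.5)
E
```

```text
shift mm [-53.2 316.6  -0. ] turn rz 0.524 | now [0.5268 0.0196 0.157 ] [179.88  -0.22  15.52] t 19.6
```

send_rows(plan=[[56,-6.6,39.6,0,0,0,0],[56,-6.6,39.6,0,0,0,0],[56,-6.6,39.6,0,0,0,0],[56,-6.7,39.6,0,0,0,0],[56,-6.7,39.6,0,0,0,0],[56,-6.7,39.6,0,0,0,0],[56,-6.7,39.6,0,0,0,0],[56,-6.6,39.4,0,0,0,0.131],[56,0,0,0,0,0,0.131],[56,0,0,0,0,0,0.131],[56,0,0,0,0,0,0.131],[56,0,0,0,0,0,0]])

```text
time_s: 20.8
tool_pos: [0.5582, -0.2994, 0.1533]
tool_rot: [-180.0, 0.1, -14.5]
force: [0.3, -0.6, -0.4]
grip_width: 0.0561
```

send_rows(plan=[[56,0,0,0,0,0,0],[56,0,0,0,0,0,0]])

```text
time_s: 21.0
tool_pos: [0.5587, -0.2995, 0.1541]
tool_rot: [-180.0, 0.1, -14.4]
force: [0.1, -0.5, -0.6]
grip_width: 0.0561
```

```bash
python3 - <<'E'
from h import *
to(.5603,-.2997,.014,-14.5)
E
```

```text
shift mm [  1.6  -0.2 140.1] turn rz 0.002 | now [ 0.5587 -0.2995  0.1541] [-1.7999e+02  5.0000e-02 -1.4370e+01] t 21.0
```

send_rows(plan=[[56,1,0,40,0,0,0],[56,0,0,40,0,0,0],[56,0,0,30,0,0,0],[56,0,0,18,0,0,0],[56,0,0,12,0,0,0],[56,0,0,0,0,0,0],[56,0,0,0,0,0,0],[30,0,0,0,0,0,0],[30,0,0,0,0,0,0],[30,0,0,0,0,0,0],[30,0,0,0,0,0,0],[30,0,0,0,0,0,0]])

```text
time_s: 22.2
tool_pos: [0.5604, -0.3001, 0.0153]
tool_rot: [180.0, -0.1, -14.5]
force: [0.0, 1.1, 3.9]
grip_width: 0.0354
```

```bash
python3 - <<'E'
from h import *
to(.4518,.012,.047)
E
```

```text
shift mm [-183.3 -275.   -31.7] turn rz 0 | now [ 0.5604 -0.3001  0.0153] [ 1.7998e+02 -5.0000e-02 -1.4500e+01] t 22.2
```

send_rows(plan=[[30,0,0,-30,0,0,0],[30,0,0,-40,0,0,0],[30,0,0,-30,0,0,0],[30,-22.9,-34.4,0,0,0,0],[30,-22.9,-34.4,0,0,0,0],[30,-22.9,-34.4,0,0,0,0],[30,-22.9,-34.4,0,0,0,0],[30,-22.9,-34.4,0,0,0,0],[30,-22.9,-34.4,0,0,0,0],[30,-22.9,-34.4,0,0,0,0],[30,-23,-34.2,0,0,0,0],[30,0,0,0,0,0,0]])

```text
time_s: 23.4
tool_pos: [0.4493, 0.0178, 0.1143]
tool_rot: [-180.0, 0.1, -14.0]
force: [0.5, 0.3, -1.0]
grip_width: 0.0358
```

send_rows(plan=[[30,0,0,0,0,0,0],[30,0,0,0,0,0,0]])

```text
time_s: 23.6
tool_pos: [0.4516, 0.0109, 0.1144]
tool_rot: [180.0, -0.0, -14.6]
force: [-1.1, -0.0, -1.4]
grip_width: 0.0355
```

```bash
python3 - <<'E'
from h import *
to(.4518,.012,.048)
E
```

```text
shift mm [-0.1 -1.1 66.4] turn rz 0 | now [0.4516 0.0109 0.1144] [ 1.7997e+02 -1.0000e-02 -1.4590e+01] t 23.6
```

send_rows(plan=[[30,0,-0.5,25,0,0,0],[30,0,0,20,0,0,0],[30,0,0,13,0,0,0],[30,0,0,8,0,0,0],[30,0,0,0,0,0,0],[30,0,0,0,0,0,0]])

```text
time_s: 24.2
tool_pos: [0.4521, 0.0124, 0.0489]
tool_rot: [-180.0, -0.0, -14.5]
force: [0.2, -0.4, -1.2]
grip_width: 0.0355
```

send_rows(plan=[[46,0,0,0,0,0,0],[46,0,0,0,0,0,0],[46,0,0,-15,0,0,0],[46,0,0,-45,0,0,0],[46,0,0,-45,0,0,0],[46,0,0,-35,0,0,-0.115],[46,0,0,-30,0,0,-0.115],[46,0,0,0,0,0,-0.115],[46,20,-30,0,0,0,0],[46,20,-31,0,0,0,0],[46,0,0,0,0,0,0],[46,0,0,0,0,0,0]])

```text
time_s: 25.4
tool_pos: [0.4858, 0.0778, 0.2188]
tool_rot: [180.0, -0.0, 5.4]
force: [-0.7, -0.6, -0.8]
grip_width: 0.046
```

```bash
python3 - <<'E'
from h import *
c=env.get_calibration('wrist'); im=save('wrist','w8')[:,:,::-1]
x=[.5222,.0555,5.19]; M=pockets(x,range(6),c); cs,_=cv2.findContours(M,cv2.RETR_EXTERNAL,cv2.CHAIN_APPROX_NONE)
z=cv2.resize(im,(1120,840)); cv2.drawContours(z,cs,-1,(255,0,255),1)
print(c['cx'],np.round(proj('wrist',np.array([.5222,.0555,.045]),c)))
cv2.imwrite('pics/w8f.png',z[0:600,0:800])
hd=np.array([.5222,.0555])+rot(5.19)@[0,.175]; print('handle if open 175:',hd)
to(*hd,.071,5.2)
E
```

```text
276.5678627578543 [299. 161.]
handle if open 175: [0.50636972 0.22978254]
shift mm [  34.8 -150.6  147.6] turn rz 0.001 | now [0.4856 0.0767 0.2186] [1.7997e+02 1.0000e-02 5.2700e+00] t 25.45
```

View pics/w8f.png

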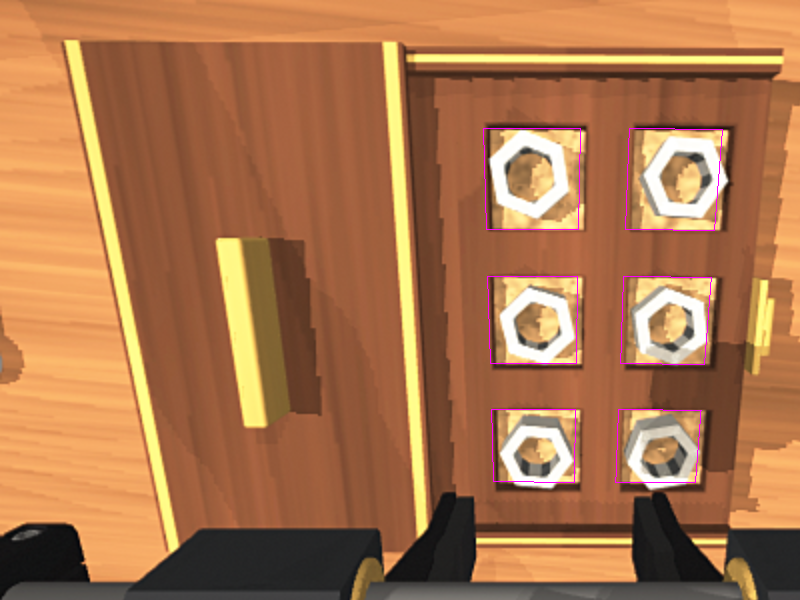

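All six nuts lie flat, one per pocket, and the handle's top is around crop (243,332). Next I'll regrip it and close the cover.

send_rows(plan=[[40,8.7,-37.7,0,0,0,0],[40,8.7,-37.7,0,0,0,0],[40,8.7,-37.6,0,0,0,0],[40,8.7,-37.6,0,0,0,0],[40,0,0,0,0,0,0],[40,0,0,40,0,0,0],[40,0,0,40,0,0,0],[40,0,0,32,0,0,0],[40,0,0,22,0,0,0],[40,0,0,13,0,0,0],[40,0,0,0,0,0,0],[40,0,0,0,0,0,0]])

```text
time_s: 26.65
tool_pos: [0.5074, 0.2298, 0.0724]
tool_rot: [180.0, -0.1, 5.2]
force: [0.5, 0.4, 0.7]
grip_width: 0.04
```

send_rows(plan=[[8,0,0,0,0,0,0],[8,0,0,0,0,0,0],[8,0,0,0,0,0,0],[8,0,0,0,0,0,0],[8,0,0,0,0,0,0],[8,0,0,0,0,0,0]], grip_force=25)

```text
time_s: 27.25
tool_pos: [0.5072, 0.2277, 0.0719]
tool_rot: [179.8, 0.0, 5.2]
force: [-1.0, -6.2, 3.4]
grip_width: 0.0116
```

```bash
python3 - <<'E'
from h import *
to(.5222,.0555,None,5.2)
E
```

```text
shift mm [ -0.6 172.9  -0. ] turn rz -0.0 | now [0.5072 0.2277 0.0719] [1.7979e+02 1.0000e-02 5.1800e+00] t 27.25
```

Slide to about 168 mm first, then creep to the stop.

send_rows(plan=[[8,0,10,0,0,0,0],[8,0,20,0,0,0,0],[8,0,28,0,0,0,0],[8,0,30,0,0,0,0],[8,0,30,0,0,0,0],[8,0,25,0,0,0,0],[8,0,16,0,0,0,0],[8,0,8,0,0,0,0],[8,0,3,0,0,0,0],[8,0,0,0,0,0,0],[8,0,0,0,0,0,0],[8,0,0,0,0,0,0]])

```text
time_s: 28.45
tool_pos: [0.5224, 0.0608, 0.0719]
tool_rot: [179.9, -0.0, 5.3]
force: [-1.0, -0.5, 5.7]
grip_width: 0.0118
```

send_rows(plan=[[8,0,3,0,0,0,0],[8,0,3,0,0,0,0],[8,0,1,0,0,0,0],[8,0,0,0,0,0,0]])

```text
time_s: 28.85
tool_pos: [0.5229, 0.0551, 0.0719]
tool_rot: [-179.9, -0.0, 5.3]
force: [-1.7, 2.1, 5.6]
grip_width: 0.0119
```

send_rows(plan=[[8,0,2,0,0,0,0],[8,0,2,0,0,0,0],[8,0,2,0,0,0,0],[8,0,0,0,0,0,0],[8,0,0,0,0,0,0]])

```text
time_s: 29.35
tool_pos: [0.5231, 0.0534, 0.0718]
tool_rot: [-179.7, -0.0, 5.5]
force: [-1.0, 8.8, 4.4]
grip_width: 0.0115
```

send_rows(plan=[[8,0,3,0,0,0,0],[8,0,3,0,0,0,0],[8,0,0,0,0,0,0],[8,0,0,0,0,0,0]])

```text
time_s: 29.75
tool_pos: [0.5231, 0.0534, 0.0718]
tool_rot: [-179.3, -0.1, 5.7]
force: [-2.0, 19.9, 3.4]
grip_width: 0.012
```

The force rose with no motion, so the cover is against its stop. Next: release, re-centre, lift and look.

send_rows(plan=[[40,0,0,0,0,0,0],[40,0,0,0,0,0,0],[40,0,0,0,0,0,0],[40,0,0,0,0,0,0],[40,0,-9,0,0,0,0],[40,0,0,0,0,0,0],[40,0,0,0,0,0,0],[40,0,0,-30,0,0,0],[40,0,0,-40,0,0,0],[40,0,0,-40,0,0,0],[40,-40,0,-25,0,0,0],[40,0,0,0,0,0,0]])

```text
time_s: 30.95
tool_pos: [0.4829, 0.0472, 0.2109]
tool_rot: [179.7, -0.3, 5.2]
force: [1.0, -0.4, -0.5]
grip_width: 0.04
```

```bash
python3 - <<'E'
from h import *
for i in range(3): env.get_obs()
c=env.get_calibration('wrist'); a=save('wrist','w9'); b=save('top','top9'); print(env.get_obs()['tool_pos'],env.get_obs()['force'])
# expected cover outline / handle if fully shut
for l,q,z in [('h',(-45,-6),.0935),('h',(-45,6),.0935),('h',(45,-6),.0935),('h',(45,6),.0935),('c',(130,-78),.0635),('c',(130,78),.0635)]:
    p=rot(5.19)@(np.array(q)/1e3)+[.5222,.0555]; print(l,q,np.round(proj('wrist',np.array([*p,z]),c),1))
cv2.imwrite('pics/end.png',np.vstack([a[:,:,::-1],cv2.resize(b[130:265,140:440,::-1],(560,252))])[:600])
E
```

```text
[0.48353086 0.04650097 0.20724177] [ 0.02395619 -0.25173428 -0.38268575]
h (-45, -6) [276.8 211.6]
h (-45, 6) [264.2 211.6]
h (45, -6) [276.9 112.8]
h (45, 6) [263.2 112.8]
c (130, -78) [358.3  12.5]
c (130, 78) [181.7  12. ]
```

View pics/end.png

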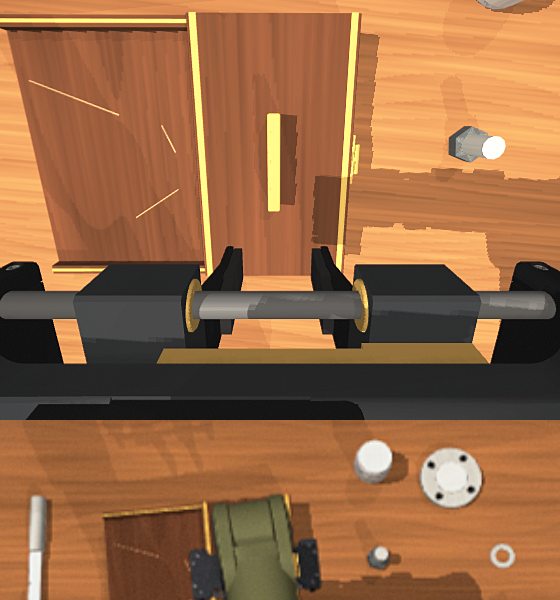

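The handle shows at columns 267–279, rows 113–211, and the cover's edge is flush with the shelf's end. The bystanders in view are in place, and the arm is clear.

```bash
python3 -c "
from h import *
print(env.sign_off(),env.get_obs()['time_s'])"
```

```text
the job is handed in; nothing more can be done
the job is handed in; nothing more can be done
```

The job is done and handed in at about 31 s of the 72 s allowed. I slid the cover open, put the three spare nuts into the empty pockets 5, 2 and 0, and slid the cover shut again.

**Checks:**
- **Nuts:** the close-up taken before shutting showed six nuts lying flat, one to a pocket.
- **Cover:** while shutting, the push force rose from about 9 N to 20 N with no further movement, so the cover is against its stop. The last picture shows it flush with the shelf end, within about 2–3 mm of where I expected it.
- **Bystanders:** the bolt, tin, flange and washer looked unmoved, as did the part of the ratchet in view. The spacer was outside my last picture, so I did not recheck it, but the arm did not work next to it after picking up the nuts.

**What went differently:**
- **Cover start:** it was about 20 mm ajar at the start, not fully shut. Opening it therefore ran into the open stop with about 41 N at the gripped handle. That is under the 120 N wrist limit, and I took the 40 N limit as applying only to the arm and gripper body.
- **First grasp:** a clipped move made the fingers close just above the first nut. I lifted, measured again, found the nut undisturbed, and picked it up on the second try.

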